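# Brush out the dirt trap and hold its knurled cap home

## Robot

A 6-joint arm with a two-finger parallel gripper is mounted at the origin on the work surface. World frame = base frame: x ahead of the robot, y to its left, z up, the work surface at z = 0. Lengths are in mm, angles in degrees, forces in N, time in s.
With the tool pointing down it reaches from about 325 to 750 mm from the base axis. Payload 7.6 kg.
Tool frame: the origin (TCP) lies between the finger pads, 19 mm behind the fingertips; this is the grasp point; z points along the fingers, y is the line along which they close (so a half turn about z gives the same grasp; the last joint's range is limited). The gripper opens to 85 mm and grips with 20 to 120 N. Pads are 22 mm wide; open, the fingers measure 114 mm over their backs; the gripper's body (76 mm by 85 mm) begins 54 mm behind the grasp point. The pads swing forward as they close: fully open they stand 13 mm farther back than shut.
Start: joints at [69.712, 2.991, 80.254, -0, 96.75, -4.028], TCP at [146.985, 504.023, 250.023] pointing down, gripper open.
Joint ranges: [-166.34, 166.34], [-52.06, 124.39], [6.96, 135.62], [-60.46, 240.46], [14.63, 156.25], [-167.68, 167.68]. Speed limits (degrees/s): [147.25, 147.25, 172.46, 180, 180, 180].

## Interface

Orientations are given as a 3x3 rotation matrix whose columns are the frame's x, y, z axes.
In Python, from workcell import get_obs, read_camera, order gives the robot as it stands.
- The arm moves only by the tool carry_out, never from a script. Its argument "targets" is a list of rows, each an object of numbers: "x", "y", "z": the shift along the tool's x, y, z in mm; "twist": the turn about the tool's z in degrees. In form: [{"x": .., "y": .., "z": .., "twist": ..}, ...]. A call has 1 to 20 rows; each row shifts and turns the commanded pose from where the row before left it, along the tool's axes as they then stand; what a row does not reach is not made up. A row lasts 1/10 s, in which the tool goes at most 50 mm and 8.59 degrees, less where a joint would pass 70% of its speed; a pose out of reach is approached as far as the arm can. A call is refused whole if a number of a shift passes 50 or a number of a turn 8.59, either way. A call with a gripper value outside its range is refused whole. "jaw" is the closure, from 0 (fully open) to 1 (shut), set as the call begins (left out, the last holds). The fingers move at their own pace and stop on an object; "grip_force" is the grip in N (left out, the last holds). Time passes only in rows, so rows that do not move let the fingers close. It gives the time, the measured TCP pose, the force, the opening and the grip force at its end, in the units of the state.
- get_obs(): the state, without advancing time (a new reading comes with each control period).
- read_camera(name): name is "side" or "top"; returns a dict with "image" (384x512x3 uint8, blue, green, red), "fx", "fy", "cx", "cy" (pixels), "origin" and "attitude" of the camera in the world. Camera axes: x right, y down, z forward; pixel columns grow to the right and rows downward; lengths in mm; the calibration is good to about 2 mm. A picture is of the moment at which its call begins. There is no depth.
- order.hand_in(): hands the job in; it is judged then, once.
The state is a dict: "time": time; "joints": joint angles; "dq": joint speeds; "joint_efforts": joint torques, N m; "eef_pos": TCP position; "ee_rot": TCP orientation; "ft_force": force on the tool from outside, world axes, zero at the start; "moment": the same for the moment, N m; "finger_gap": finger opening in mm; "grip_force": force on a finger pad.
Only numpy, scipy, OpenCV 4.12 (cv2) and the standard library are available. Lean on these libraries where they do the work, as an engineer would, in place of code of your own. Each camera call takes 0.05 s, during which the arm holds its last target. There are 200 camera calls.

## Task

Take the tube brush from its stand and scrub out the vacuum line's dirt trap: twice push the bristles right down to the bottom of its bore and draw them back up to the mouth, then put the brush back standing in its stand and let go of it. Then set the loose knurled cap on the trap's neck, turn it until the keyways hidden inside it drop over the neck's four pins, and push it down against its spring until it sits flush on the trap's shoulder. Finish while still gripping the cap and holding it pushed home (I will slip in the locking clip), and leave everything else on the bench where it is.

Things in the scene. Friction and masses are not known exactly. Their poses are not given: they have to be found in the camera images.
- trap: Dirt trap of a vacuum line: upright round aluminium pot, open on top, fixed on a 110 x 96 mm steel plate. Origin: on its axis at the bench surface, z up. Rim 110 mm up; bore 36 mm wide, its floor 15 mm up. Body 52 mm across; below 70 mm a hose fitting sticks out on the +x side and a small gauge on the -x side, within 56 mm of the axis. Does not move.
- trap_mouth (a point): Centre of the trap's rim, 110 mm above the bench. The top 25 mm of the trap is a neck 44 mm across with a slightly bevelled rim, over which the cap goes.
- trap_shoulder (a point): On the trap's axis at the height of its flat shoulder (62 mm across, at the neck's foot), 85 mm above the bench: where the cap's origin is when the cap is home.
- trap_pin (a point): Outer end of one of the neck's four steel pins, the one on the trap's +x side, 27 mm from the axis, 96 mm above the bench. The four pins stick 5 mm out of the neck along the trap's +x, -x, +y and -y axes and are 5.6 mm thick.
- cap: Knurled aluminium cap: plain round collar 62 mm across (1 mm more over the knurling), 46 mm high, 0.16 to 0.26 kg, closed on top, open below. Starts loose on the bench, mouth down. Origin: centre of its lower edge, z up. Bore 48 mm, so 2 mm play all round on the neck. Inside its crown is a sprung seal disc.
- cap_keyway (a point): On the lower edge of the cap at one of its four keyways, the one on the cap's +x side, 26 mm from its axis. Keyways run up inside along the cap's +x, -x, +y, -y axes, about 9.5 mm wide, unseen from outside, one every 90 degrees: turned into line with the trap's axes to about 4 degrees they drop over the pins, and then the cap cannot turn.
- cap_grip (a point): On the cap's axis, 34 mm above its lower edge: a good TCP height to grip its 62 mm diameter from above. Out of line the cap rests on the pins, lower edge 99 mm above the bench. In line it goes down 14 mm; left alone it stops 6 mm above the shoulder on its spring, which pushes back with 2 N there and 10 N when home.
- brush: Tube brush, straight, 190 mm long, 50 to 100 g: round white bristle head 26 mm across and 60 mm long (stiff, flat lower end), thin 5.6 mm steel stem, wooden handle 18 mm across over the top 76 mm. Starts upright in its stand, bristles down. Origin: centre of the lower end of the bristles; z runs up along the brush to the handle.
- brush_grip (a point): On the brush's axis in the handle, 170 mm above the lower end (20 mm below the handle's top): where to grip it from above.
- stand: Brush stand, fixed: an open steel tube, 36 mm bore, 42 mm outside, its top 86 mm above the bench, on an 84 x 84 x 6 mm foot plate. Origin: on its axis on the bench surface. The brush stands on its inner floor.
- stand_floor (a point): Centre of the stand's inner floor, 6 mm above the bench: where the lower end of the brush stands.
- contactor: Bystander: grey and black contactor, 74 x 45 x 80 mm. Origin under its centre.
- breaker: Bystander: white three-pole circuit breaker, 82 x 54 x 68 mm (78 over its toggle). Origin under its centre.
- driver: Bystander: screwdriver with a black handle, lying.
- gland: Bystander: grey cable gland, 28 mm across, 38 mm high.
- ferrules: Bystander: clear open sorting box for ferrules, 75 x 110 x 28 mm.
- spray: Bystander: white spray can, 52 mm across, 154 mm high.
- spanner: Bystander: steel spanner, lying.
There are look-alikes about, which are no part of the job. What is shaped like the stand but turquoise is not meant. What is shaped like the cap but brown is not meant.

How it is judged:
By the outcome, as a careful person would: the job done as asked, in the order asked, and still so for the second after the job is handed in, while the arm keeps its last pose, push and grip.
It also fails if it takes over 61 s, if anything falls off the work surface, if the arm or the gripper's body presses on something with over 40 N, if the wrist force passes 120 N, or if a joint passes its speed limit or range.

## Working session

There is one attempt and no reset: what is moved stays moved. The work goes in short steps, Python scripts to look and compute and a tool call to move; the robot and the scene stay as the last step left them, time stands still between calls to the robot, and variables do not carry over. Pictures are saved under pics/ and viewed, at most 10 in all, crops included, and the job is handed in when it is done.

Besides the shell and the picture viewer there is one more tool, called after "Call:" as a command line: name --argument value ..., lists and objects as JSON in quotes. carry_out: Moves the arm, as the interface text tells. Its arguments: {"type":"object","properties":{"targets":{"type":"array","items":{"type":"object","properties":{"x":{"type":"number"},"y":{"type":"number"},"z":{"type":"number"},"twist":{"type":"number"}}}},"jaw":{"type":"number"},"grip_force":{"type":"number"}},"required":["targets"]}

```bash
mkdir -p pics; ls
python3 - <<'E'
from workcell import get_obs, read_camera
import cv2, numpy as np
o=get_obs(); print(o)
for n in("side","top"):
    c=read_camera(n); cv2.imwrite(f"pics/{n}0.png",c["image"]); 
    print(n,{k:np.round(v,4).tolist() if k!='image' else 0 for k,v in c.items()})
E
```

```text
pics
{'time': 0.0, 'joints': array([ 6.97111531e+01,  3.02911545e+00,  8.03133148e+01, -8.80788256e-04,
        9.67495108e+01, -4.02804787e+00]), 'dq': array([-0.05084226,  0.04972973, -0.02191308, -0.01730223,  0.1029193 ,
       -0.01268203]), 'joint_efforts': array([ 1.29011542e-04, -3.81669188e+01, -3.60187197e+01, -1.33428091e-05,
        6.22261228e-03, -2.27480712e-05]), 'eef_pos': array([146.89403701, 503.74813473, 249.15247611]), 'ee_rot': array([[-9.59996567e-01,  2.80011247e-01, -5.42105940e-04],
       [ 2.80011755e-01,  9.59995383e-01, -1.51040585e-03],
       [ 9.74885737e-05, -1.60178047e-03, -9.99998712e-01]]), 'ft_force': array([-0.14408539, -0.27354223,  0.62759939]), 'moment': array([0.045409  , 0.03850545, 0.00583669]), 'grip_force': 0.0, 'finger_gap': 85.66462778237586}
side {'image': 0, 'fx': 404.3417, 'fy': 404.3417, 'cx': 265.4473, 'cy': 184.933, 'origin': [142.6327, -879.2429, 859.4881], 'attitude': [[0.9151, -0.2557, 0.3119], [-0.4028, -0.5417, 0.7378], [-0.0198, -0.8008, -0.5987]]}
top {'image': 0, 'fx': 391.5098, 'fy': 391.5098, 'cx': 260.0819, 'cy': 192.4216, 'origin': [349.0749, 12.6623, 1109.2657], 'attitude': [[-0.0196, -0.9831, 0.1818], [-0.9996, 0.0228, 0.016], [-0.0199, -0.1814, -0.9832]]}
```

View pics/side0.png

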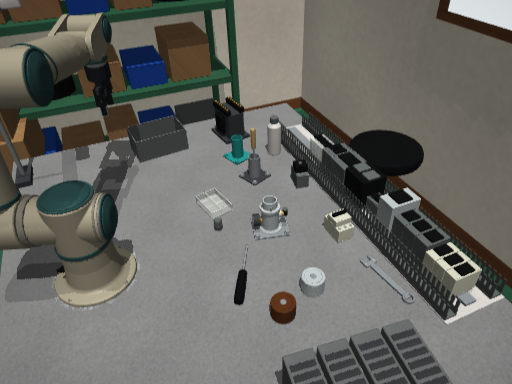

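View pics/top0.png

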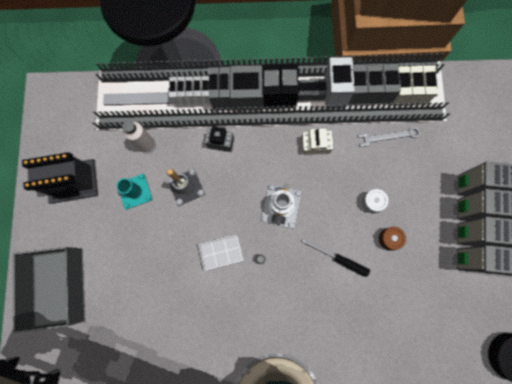

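Side view: trap at (269,215), aluminium cap at (313,282), with a brown look-alike at (283,307). The grey stand with the brush is at (255,168), with a turquoise look-alike at (237,150). In the top view, the trap is at (282,203), the grey cap at (376,201) and the brown one at (393,238), and the stand at (185,185) with the turquoise one at (133,190). The grey/aluminium cap and grey stand fit the description, because brown and turquoise are excluded. I'll confirm this in an enlarged crop.

Run:
```python
import cv2,numpy as np
t=cv2.imread("pics/top0.png"); s=cv2.imread("pics/side0.png")
f=lambda im,x,y,w,h,k:cv2.resize(im[y:y+h,x:x+w],None,fx=k,fy=k,interpolation=cv2.INTER_CUBIC)
a=f(t,110,155,100,75,4); b=f(t,245,170,100,75,4)
c=f(t,340,180,100,75,4); d=f(s,220,195,100,75,4)
cv2.imwrite("pics/crop0.png",np.vstack([np.hstack([a,b]),np.hstack([c,d])]))
```

```text
(no output)
```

View pics/crop0.png

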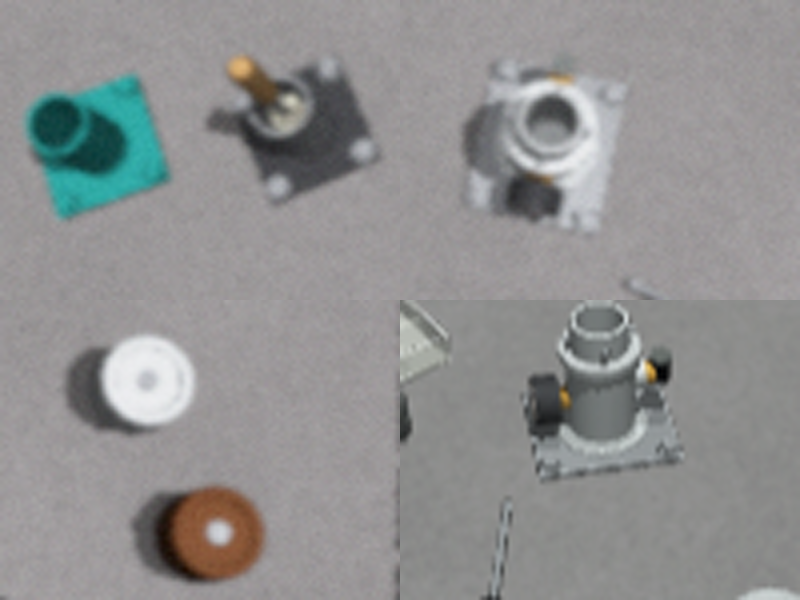

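The crop confirms both: the aluminium cap (bottom left) and the dark-grey stand holding the brush are the ones meant, and the brown cap and turquoise stand are excluded by colour. Next I'll rectify patches onto the known height planes and measure them.

```bash
cat > h.py <<'E'
import cv2,numpy as np
from workcell import get_obs, read_camera
def ray(c,u,v):
    d=np.asarray(c["attitude"])@np.array([(u-c["cx"])/c["fx"],(v-c["cy"])/c["fy"],1.0]); return np.asarray(c["origin"],float),d
def onplane(c,u,v,z):
    o,d=ray(c,u,v); return (o+d*(z-o[2])/d[2])[:2]
def proj(c,p):
    q=np.asarray(c["attitude"]).T@(np.asarray(p,float)-c["origin"]); return np.array([c["fx"]*q[0]/q[2]+c["cx"],c["fy"]*q[1]/q[2]+c["cy"]])
def tri(c1,p1,c2,p2):
    A=[];b=[]
    for c,p in((c1,p1),(c2,p2)):
        o,d=ray(c,*p); d/=np.linalg.norm(d); P=np.eye(3)-np.outer(d,d); A.append(P); b.append(P@o)
    return np.linalg.solve(sum(A),sum(b))
def rect(c,x,y,z,w=120,n=200):
    # metric patch: right = +x, up = +y
    W=np.float32([[x-w/2,y+w/2],[x+w/2,y+w/2],[x+w/2,y-w/2],[x-w/2,y-w/2]])
    s=np.float32([proj(c,(a,b,z)) for a,b in W])
    H=cv2.getPerspectiveTransform(s,np.float32([[0,0],[n,0],[n,n],[0,n]]))
    return cv2.warpPerspective(c["image"],H,(n,n),flags=cv2.INTER_CUBIC)
E
python3 - <<'E'
from h import *
t=read_camera("top"); s=read_camera("side")
P={"trap":((282,199.5),110),"cap":((376.5,200),46),"stand":((179.8,182.5),86)}
G={k:onplane(t,*p,z) for k,(p,z) in P.items()}
for k,g in G.items(): print(k,g.round(1), proj(s,(*g,P[k][1])).round(1))
# colour masks
def blob(c,m,lo=20):
    n,l,st,ce=cv2.connectedComponentsWithStats(m.astype(np.uint8)); 
    return [(st[i].tolist(),ce[i].round(2).tolist()) for i in range(1,n) if st[i,4]>=lo]
for nm,c,win in(("top",t,(160,160,40,40)),("side",s,(240,120,30,60))):
    hsv=cv2.cvtColor(c["image"],cv2.COLOR_BGR2HSV); x,y,w,h=win
    m=np.zeros(hsv.shape[:2],bool); m[y:y+h,x:x+w]=True
    m&=(hsv[...,0]<25)&(hsv[...,1]>90)&(hsv[...,2]>60)
    print(nm,"wood",blob(c,m)); ys,xs=np.nonzero(m); print(cv2.minAreaRect(np.c_[xs,ys].astype(np.float32)))
rows=[]
for c in(t,s):
    r=[]
    for k,z in(("trap",110),("cap",46),("stand",86),("trap",6)):
        p=rect(c,*np.round(G[k]),z)
        for i in range(0,200,50): p[100,i:i+50]= (0,255,0) if i%100 else (0,0,255)
        p[:,100]=(0,255,255); r.append(p)
    rows.append(np.hstack(r))
r=[rect(c,*np.round(G["stand"]),6) for c in(t,s)]+[rect(c,*np.round(G["trap"]),8) for c in(t,s)]
rows.append(np.hstack(r)); cv2.imwrite("pics/rect.png",np.vstack(rows))
E
```

```text
trap [514.  -27.4] [269.3 199.8]
cap [ 517.2 -288.2] [312.4 276.5]
stand [570.4 244.1] [252.4 157. ]
top wood [([167, 169, 12, 12, 70], [172.77, 174.51])]
((172.9235382080078, 174.50588989257812), (13.341222763061523, 5.640192031860352), 40.601295471191406)
side wood [([251, 129, 5, 20, 84], [252.81, 138.35])]
((253.0, 138.5), (19.0, 4.0), 90.0)
```

View pics/rect.png

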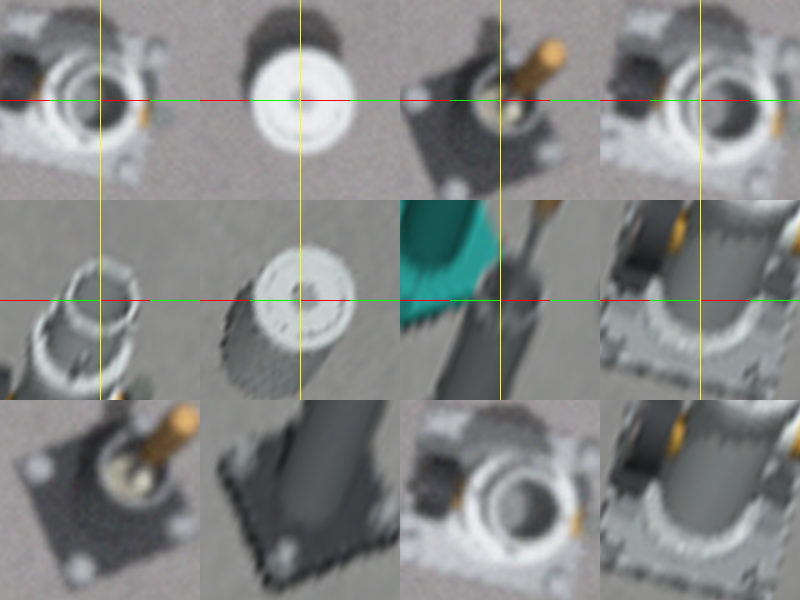

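Rectified patches (0.6 mm/px) with each patch centre as reference: trap rim within about 2 mm of (514,-27), cap about 2 mm further along +x at (519,-288), and the plate's front edge tilted about -10°. I'll refine these numerically with radial edge fits.

```bash
cat > fit.py <<'E'
from h import *
def circ(c,x,y,z,r,band=4,sign=1,a0=0,a1=360,n=600,w=120):
    """radial edge scan: strongest sign*gradient (inside->outside) near radius r; robust circle centre"""
    k=w/n; p=cv2.GaussianBlur(cv2.cvtColor(rect(c,x,y,z,w,n),cv2.COLOR_BGR2GRAY).astype(np.float32),(0,0),4)
    cx=cy=n/2.
    for it in range(6):
        pts=[]
        for a in np.radians(np.arange(a0,a1,4)):
            rr=np.arange(r-band,r+band,.1)/k
            v=cv2.remap(p,(cx+rr*np.cos(a)).astype(np.float32)[None],(cy-rr*np.sin(a)).astype(np.float32)[None],1)[0]
            g=sign*np.gradient(v); i=g.argmax()
            if 2<i<len(g)-3 and g[i]>.15: pts.append((cx+rr[i]*np.cos(a),cy-rr[i]*np.sin(a)))
        q=np.array(pts); keep=np.ones(len(q),bool)
        for _ in range(4):
            A=np.c_[2*q[keep],np.ones(keep.sum())]; s=np.linalg.lstsq(A,(q[keep]**2).sum(1),rcond=None)[0]
            R=np.sqrt(s[2]+s[0]**2+s[1]**2); e=abs(np.hypot(*(q-s[:2]).T)-R); keep=e<max(2.5*np.median(e),1)
        cx,cy=s[:2]
    return np.round([x+(cx-n/2)*k,y-(cy-n/2)*k,R*k,keep.sum(),e[keep].mean()*k],2)
E
python3 - <<'E'
from fit import *
t=read_camera("top"); s=read_camera("side")
for n,c in(("top",t),("side",s)):
    print(n,"trap bore",circ(c,514,-27,110,18,4,1),"neck",circ(c,514,-27,110,22,3,-1),"shoulder",circ(c,514,-27,85,31,4,-1))
    print(n,"cap",circ(c,519,-288,46,31,4,-1)); 
    print(n,"stand out",circ(c,573,246,86,21,4,-1),circ(c,573,246,86,21,4,1),"in",circ(c,573,246,86,18,4,1),circ(c,573,246,86,18,4,-1))
    print(n,"stand plate:")
# handle end and bottom, triangulated
print("handle mid",tri(t,(172.8,174.5),s,(252.9,138.4)).round(1))
for z in(195,196): print("handle top from top cam",z,onplane(t,170,171.8,z).round(1), "side (top end 252.9,129.5)",onplane(s,253,130,z).round(1))
# plate front edge in side view
for z in(0,6,8):
    p=cv2.cvtColor(rect(s,514,-27,z,160,640),cv2.COLOR_BGR2GRAY); p=cv2.GaussianBlur(p,(0,0),3).astype(float)
    L=[]
    for x in range(130,500,6):
        y0=0; 
        yc=320+(67+0.178*(x/4-80+60)/0.6-0)*0.6*4*1.0
        yc=int(320+4*0.6*(67+0.178*((x-320)/2.4+93)))
        b=p[max(0,yc-40):min(640,yc+40),x]; L.append((x,max(0,yc-40)+b.argmin()))
    L=np.array(L,np.float32); vx,vy,x0,y0=cv2.fitLine(L,cv2.DIST_HUBER,0,.01,.01).ravel(); print("plate edge z",z,"yaw",-np.degrees(np.arctan2(vy,vx)).round(2),"n",len(L), (abs((L[:,0]-x0)*vy-(L[:,1]-y0)*vx)/4).mean())
E
```

```text
top trap bore [ 5.1354e+02 -2.8440e+01  1.6700e+01  7.8000e+01  2.1000e-01] neck [ 5.1317e+02 -2.7310e+01  2.1120e+01  3.5000e+01  1.7000e-01] shoulder [513.82 -27.92  31.83  75.     0.53]
top cap [ 5.1831e+02 -2.8825e+02  3.0880e+01  8.7000e+01  4.4000e-01]
top stand out [5.7557e+02 2.4528e+02 2.2650e+01 5.7000e+01 4.5000e-01] [5.7251e+02 2.4578e+02 1.9160e+01 2.7000e+01 2.3000e-01] in [5.7467e+02 2.4421e+02 1.6720e+01 4.6000e+01 2.5000e-01] [569.85 247.9   17.49  47.     0.68]
top stand plate:
side trap bore [515.15 -25.07  16.9   83.     0.8 ] neck [514.8  -25.39  22.8   88.     0.94] shoulder [514.46 -26.21  30.74  62.     0.6 ]
side cap [ 5.1928e+02 -2.8688e+02  3.0640e+01  7.5000e+01  3.3000e-01]
side stand out [5.7665e+02 2.4948e+02 2.2670e+01 3.8000e+01 5.2000e-01] [571.49 249.89  22.24  43.     1.23] in [5.7747e+02 2.5110e+02 1.7680e+01 6.7000e+01 5.3000e-01] [569.86 246.62  17.22  49.     1.37]
side stand plate:
handle mid [575.5 245.4 159.4]
handle top from top cam 195 [573.7 243.6] side (top end 252.9,129.5) [575.1 239.5]
handle top from top cam 196 [573.5 243.3] side (top end 252.9,129.5) [574.5 237.8]
plate edge z 0 yaw -13.51 n 62 0.51021624
plate edge z 6 yaw -13.13 n 62 1.2700633
plate edge z 8 yaw -13.09 n 62 1.4742845
```

Fits from the two views agree within about 2 mm: trap axis ≈ (514.1,-26.8), cap ≈ (518.8,-287.6), brush handle ≈ (575,245.4). I'll move over the brush first, turning the tool to align its axes with the world.

Call:
carry_out --targets '[{"twist": -8.13}, {"twist": -8.13}, {"x": -30, "y": -18}, {"x": -40, "y": -24}, {"x": -40, "y": -24}, {"x": -40, "y": -24}, {"x": -40, "y": -24}, {"x": -40, "y": -24}, {"x": -40, "y": -24}, {"x": -40, "y": -24}, {"x": -40, "y": -24}, {"x": -40, "y": -24}, {"x": -38, "y": -24}, {}]' --jaw 0.3 --grip_force 50

```text
invalid input at $.targets[0]: expected keys x, y, z, twist
```

Call:
carry_out --targets '[{"x": 0, "y": 0, "z": 0, "twist": -8.13}, {"x": 0, "y": 0, "z": 0, "twist": -8.13}, {"x": -30, "y": -18, "z": 0, "twist": 0}, {"x": -40, "y": -24, "z": 0, "twist": 0}, {"x": -40, "y": -24, "z": 0, "twist": 0}, {"x": -40, "y": -24, "z": 0, "twist": 0}, {"x": -40, "y": -24, "z": 0, "twist": 0}, {"x": -40, "y": -24, "z": 0, "twist": 0}, {"x": -40, "y": -24, "z": 0, "twist": 0}, {"x": -40, "y": -24, "z": 0, "twist": 0}, {"x": -40, "y": -24, "z": 0, "twist": 0}, {"x": -40, "y": -24, "z": 0, "twist": 0}, {"x": -38, "y": -24, "z": 0, "twist": 0}, {"x": 0, "y": 0, "z": 0, "twist": 0}]' --jaw 0.3 --grip_force 50

```text
time: 1.7
eef_pos: [578.2, 242.2, 248.1]
ee_rot: [[-1.0, 0.006, -0.001], [0.006, 1.0, -0.002], [0.001, -0.002, -1.0]]
ft_force: [-0.5, -0.1, -0.0]
finger_gap: 59.7
grip_force: 0.0
```

Call:
carry_out --targets '[{"x": 3, "y": 3, "z": 12, "twist": 0.3}, {"x": 0, "y": 0, "z": 30, "twist": 0}, {"x": 0, "y": 0, "z": 29, "twist": 0}, {"x": 0, "y": 0, "z": 0, "twist": 0}, {"x": 0, "y": 0, "z": 0, "twist": 0}]'

```text
time: 2.2
eef_pos: [571.0, 250.0, 179.3]
ee_rot: [[-1.0, 0.004, -0.001], [0.004, 1.0, -0.0], [0.001, -0.0, -1.0]]
ft_force: [-0.3, 0.1, 0.6]
finger_gap: 59.9
grip_force: 0.0
```

Call:
carry_out --targets '[{"x": -4, "y": -4.5, "z": 3, "twist": 0}, {"x": 0, "y": 0, "z": 0, "twist": 0}, {"x": 0, "y": 0, "z": 0, "twist": 0}]'

```text
time: 2.5
eef_pos: [576.4, 244.5, 177.2]
ee_rot: [[-1.0, 0.006, 0.002], [0.006, 1.0, 0.001], [-0.002, 0.001, -1.0]]
ft_force: [-0.7, -0.2, -0.0]
finger_gap: 59.6
grip_force: 0.0
```

Run:
```python
from h import *
o=get_obs(); print(o["eef_pos"].round(2), o["joints"].round(2), o["ee_rot"].round(4).tolist())
t=read_camera("top")
for n in("top","side"):
    c=read_camera(n); cv2.imwrite(f"pics/{n}1.png",c["image"]); print(n,"expected handle-top px",proj(c,(575,245,196)).round(1))
print(get_obs()["eef_pos"].round(2))
a=cv2.imread("pics/top1.png")[140:230,130:230]; b=cv2.imread("pics/side1.png")[85:175,205:305]
cv2.imwrite("pics/g1.png",cv2.resize(np.hstack([a,b]),None,fx=4,fy=4,interpolation=2))
```

```text
[576.4  244.48 177.16] [ 1.960e+01  2.100e+01  6.794e+01  1.000e-02  9.095e+01 -7.008e+01] [[-1.0, 0.0056, 0.0017], [0.0056, 1.0, 0.0007], [-0.0017, 0.0007, -1.0]]
top expected handle-top px [169.3 171.2]
side expected handle-top px [252.3 129. ]
[576.12 244.54 176.52]
```

View pics/g1.png

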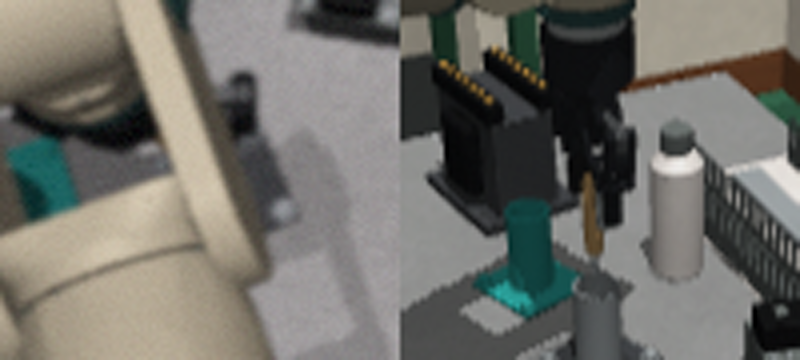

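Side crop: the handle, at crop pixel (593,210), lies between the two fingers, and the top view is covered by the arm. Closing on it now.

Call:
carry_out --targets '[{"x": 0, "y": 0, "z": 0, "twist": 0}, {"x": 0, "y": 0, "z": 0, "twist": 0}, {"x": 0, "y": 0, "z": 0, "twist": 0}, {"x": 0, "y": 0, "z": 0, "twist": 0}, {"x": 0, "y": 0, "z": 0, "twist": 0}, {"x": 0, "y": 0, "z": 0, "twist": 0}]' --jaw 1 --grip_force 60

```text
time: 3.25
eef_pos: [576.0, 244.6, 176.2]
ee_rot: [[-1.0, 0.005, 0.0], [0.005, 1.0, 0.0], [-0.0, 0.0, -1.0]]
ft_force: [0.4, -0.6, 1.1]
finger_gap: 16.3
grip_force: 58.5
```

Call:
carry_out --targets '[{"x": 0, "y": 0, "z": -10, "twist": 0}, {"x": 0, "y": 0, "z": -25, "twist": 0}, {"x": 0, "y": 0, "z": -35, "twist": 0}, {"x": 0, "y": 0, "z": -35, "twist": 0}, {"x": 2, "y": -8, "z": -20, "twist": 0}, {"x": 6, "y": -25, "z": 0, "twist": 0}, {"x": 8, "y": -35, "z": 0, "twist": 0}, {"x": 8, "y": -35, "z": 0, "twist": 0}, {"x": 8, "y": -35, "z": 0, "twist": 0}, {"x": 8, "y": -35, "z": 0, "twist": 0}, {"x": 8, "y": -35, "z": 0, "twist": 0}, {"x": 6, "y": -30, "z": 0, "twist": 0}, {"x": 4, "y": -20, "z": 0, "twist": 0}, {"x": 3, "y": -13, "z": 0, "twist": 0}, {"x": 0, "y": 0, "z": 0, "twist": 0}, {"x": 0, "y": 0, "z": 0, "twist": 0}, {"x": 0, "y": 0, "z": 0, "twist": 0}]'

```text
time: 4.95
eef_pos: [513.7, -25.2, 301.0]
ee_rot: [[-1.0, 0.004, -0.0], [0.004, 1.0, 0.0], [0.0, 0.0, -1.0]]
ft_force: [0.3, 0.4, -1.3]
finger_gap: 16.3
grip_force: 58.6
```

Run:
```python
from h import *
c=read_camera("side"); o=get_obs(); print(o["eef_pos"].round(2),o["ft_force"].round(2),o["ee_rot"].round(4).tolist())
x,y,z=o["eef_pos"]
print("bristle bottom px",proj(c,(x,y,z-170)).round(1),"grip",proj(c,(x,y,z)).round(1), "mouth",proj(c,(514.1,-26.8,110)).round(1))
b=c["image"][80:230,200:350]
cv2.imwrite("pics/g2.png",cv2.resize(b,None,fx=4,fy=4,interpolation=2))
```

```text
[513.71 -25.21 300.93] [-0.07 -0.99 -1.35] [[-1.0, 0.0038, -0.0001], [0.0038, 1.0, 0.0003], [0.0001, 0.0003, -1.0]]
bristle bottom px [268.8 193.8] grip [267.9 143.7] mouth [269.3 199.6]
```

View pics/g2.png

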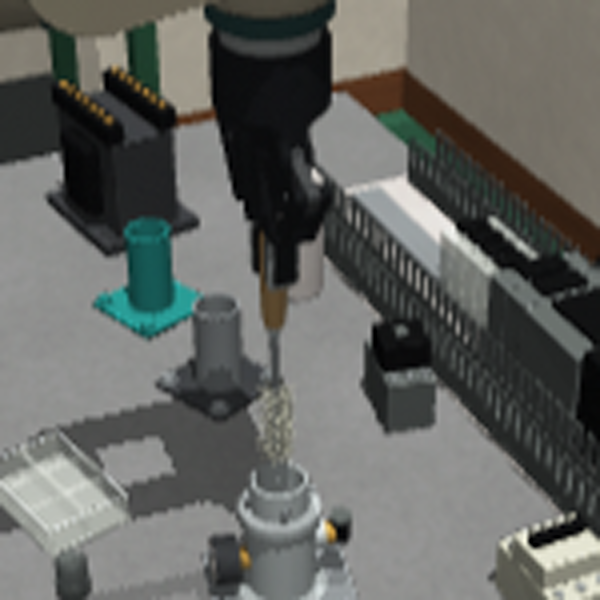

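The brush hangs vertically, with its bristle end at about (269,195) just above the trap mouth at (269,200), and the stand is empty. Lowering it.

Call:
carry_out --targets '[{"x": 0, "y": -1.5, "z": 8, "twist": 0}, {"x": 0, "y": 0, "z": 15, "twist": 0}, {"x": 0, "y": 0, "z": 15, "twist": 0}, {"x": 0, "y": 0, "z": 15, "twist": 0}, {"x": 0, "y": 0, "z": 20, "twist": 0}, {"x": 0, "y": 0, "z": 20, "twist": 0}, {"x": 0, "y": 0, "z": 14, "twist": 0}, {"x": 0, "y": 0, "z": 4, "twist": 0}, {"x": 0, "y": 0, "z": 2, "twist": 0}, {"x": 0, "y": 0, "z": 1, "twist": 0}]'

```text
time: 6.0
eef_pos: [513.9, -27.7, 187.6]
ee_rot: [[-1.0, 0.005, 0.001], [0.005, 1.0, -0.0], [-0.001, -0.0, -1.0]]
ft_force: [-0.1, 1.1, -0.7]
finger_gap: 17.0
grip_force: 58.6
```

Call:
carry_out --targets '[{"x": 0, "y": 0, "z": 1.5, "twist": 0}, {"x": 0, "y": 0, "z": 1.5, "twist": 0}, {"x": 0, "y": 0, "z": 0.5, "twist": 0}, {"x": 0, "y": 0, "z": 0, "twist": 0}]'

```text
time: 6.4
eef_pos: [514.2, -27.7, 185.1]
ee_rot: [[-1.0, 0.005, 0.003], [0.005, 1.0, -0.0], [-0.003, -0.0, -1.0]]
ft_force: [-0.7, 0.7, 4.3]
finger_gap: 16.6
grip_force: 59.5
```

Call:
carry_out --targets '[{"x": 0, "y": 0, "z": 0.8, "twist": 0}, {"x": 0, "y": 0, "z": 0, "twist": 0}, {"x": 0, "y": 0.8, "z": -10, "twist": 0}, {"x": 0, "y": 0, "z": -20, "twist": 0}, {"x": 0, "y": 0, "z": -20, "twist": 0}, {"x": 0, "y": 0, "z": -20, "twist": 0}, {"x": 0, "y": 0, "z": -20, "twist": 0}, {"x": 0, "y": 0, "z": -11, "twist": 0}, {"x": 0, "y": 0, "z": 0, "twist": 0}, {"x": 0, "y": 0, "z": 0, "twist": 0}]'

```text
time: 7.4
eef_pos: [513.4, -26.9, 282.9]
ee_rot: [[-1.0, 0.005, -0.001], [0.005, 1.0, 0.0], [0.001, 0.0, -1.0]]
ft_force: [0.5, -0.4, -0.3]
finger_gap: 16.7
grip_force: 58.9
```

Call:
carry_out --targets '[{"x": 0, "y": 0, "z": 8, "twist": 0}, {"x": 0, "y": 0, "z": 18, "twist": 0}, {"x": 0, "y": 0, "z": 20, "twist": 0}, {"x": 0, "y": 0, "z": 20, "twist": 0}, {"x": 0, "y": 0, "z": 18, "twist": 0}, {"x": 0, "y": 0, "z": 9, "twist": 0}, {"x": 0, "y": 0, "z": 3, "twist": 0}, {"x": 0, "y": 0, "z": 2, "twist": 0}, {"x": 0, "y": 0, "z": 1, "twist": 0}, {"x": 0, "y": 0, "z": 0, "twist": 0}]'

```text
time: 8.4
eef_pos: [513.8, -26.9, 185.3]
ee_rot: [[-1.0, 0.005, 0.001], [0.005, 1.0, -0.0], [-0.001, -0.0, -1.0]]
ft_force: [0.2, 0.8, -0.5]
finger_gap: 16.3
grip_force: 58.8
```

Call:
carry_out --targets '[{"x": 0, "y": 0, "z": 1, "twist": 0}, {"x": 0, "y": 0, "z": 0.8, "twist": 0}, {"x": 0, "y": 0, "z": 0, "twist": 0}]'

```text
time: 8.7
eef_pos: [514.3, -26.9, 185.0]
ee_rot: [[-1.0, 0.005, 0.004], [0.005, 1.0, -0.0], [-0.004, -0.0, -1.0]]
ft_force: [-0.9, 0.9, 7.1]
finger_gap: 16.4
grip_force: 59.3
```

Run:
```python
from fit import *
o=get_obs(); print(o["eef_pos"].round(2),o["ft_force"].round(2))
c=read_camera("side")
print("stand out",circ(c,576,246,86,21,4,-1),circ(c,576,246,86,21,4,1),"in",circ(c,576,246,86,18,4,1),circ(c,576,246,86,18,4,-1))
```

```text
[514.31 -26.89 185.05] [-0.88  0.9   7.12]
stand out [572.96 248.08  20.41  63.     1.55] [5.7957e+02 2.4646e+02 2.1350e+01 2.7000e+01 4.5000e-01] in [577.08 251.7   16.82  53.     0.69] [572.42 245.33  19.22  54.     1.19]
```

Call:
carry_out --targets '[{"x": 0, "y": 0, "z": -10, "twist": 0}, {"x": 0, "y": 0, "z": -25, "twist": 0}, {"x": 0, "y": 0, "z": -35, "twist": 0}, {"x": 0, "y": 0, "z": -35, "twist": 0}, {"x": 0, "y": 0, "z": -13, "twist": 0}, {"x": -2, "y": 8, "z": 0, "twist": 0}, {"x": -6, "y": 25, "z": 0, "twist": 0}, {"x": -8, "y": 35, "z": 0, "twist": 0}, {"x": -8, "y": 35, "z": 0, "twist": 0}, {"x": -8, "y": 35, "z": 0, "twist": 0}, {"x": -8, "y": 35, "z": 0, "twist": 0}, {"x": -8, "y": 35, "z": 0, "twist": 0}, {"x": -6, "y": 30, "z": 0, "twist": 0}, {"x": -4, "y": 21, "z": 0, "twist": 0}, {"x": -3, "y": 12.5, "z": 0, "twist": 0}, {"x": 0, "y": 0, "z": 0, "twist": 0}, {"x": 0, "y": 0, "z": 0, "twist": 0}, {"x": 0, "y": 0, "z": 0, "twist": 0}]'

```text
time: 10.55
eef_pos: [576.0, 243.2, 300.8]
ee_rot: [[-1.0, 0.007, -0.0], [0.007, 1.0, -0.0], [0.0, -0.0, -1.0]]
ft_force: [0.3, 0.3, -0.1]
finger_gap: 16.6
grip_force: 58.8
```

Call:
carry_out --targets '[{"x": 0, "y": 1.8, "z": 5, "twist": -0.3}, {"x": 0, "y": 0, "z": 15, "twist": 0}, {"x": 0, "y": 0, "z": 20, "twist": 0}, {"x": 0, "y": 0, "z": 25, "twist": 0}, {"x": 0, "y": 0, "z": 25, "twist": 0}, {"x": 0, "y": 0, "z": 20, "twist": 0}, {"x": 0, "y": 0, "z": 9, "twist": 0}, {"x": 0, "y": 0, "z": 3, "twist": 0}, {"x": 0, "y": 0, "z": 1.5, "twist": 0}, {"x": 0, "y": 0, "z": 0.5, "twist": 0}, {"x": 0, "y": 0, "z": 0, "twist": 0}]'

```text
time: 11.65
eef_pos: [576.3, 246.2, 178.0]
ee_rot: [[-1.0, 0.0, 0.002], [0.0, 1.0, 0.001], [-0.002, 0.001, -1.0]]
ft_force: [0.7, -0.5, -0.7]
finger_gap: 16.5
grip_force: 58.8
```

Call:
carry_out --targets '[{"x": 0, "y": -1, "z": 0.8, "twist": 0}, {"x": 0, "y": 0, "z": 0.8, "twist": 0}, {"x": 0, "y": 0, "z": 0.3, "twist": 0}, {"x": 0, "y": 0, "z": 0, "twist": 0}]'

```text
time: 12.05
eef_pos: [576.3, 245.1, 176.1]
ee_rot: [[-1.0, 0.0, 0.002], [0.0, 1.0, 0.0], [-0.002, 0.0, -1.0]]
ft_force: [-1.3, -0.4, 4.8]
finger_gap: 16.6
grip_force: 59.2
```

Call:
carry_out --targets '[{"x": 0, "y": 0, "z": -0.5, "twist": 0}, {"x": 0, "y": 0, "z": 0, "twist": 0}, {"x": 0, "y": 0, "z": 0, "twist": 0}, {"x": 0, "y": 0, "z": 0, "twist": 0}, {"x": 0, "y": 0, "z": 0, "twist": 0}, {"x": 0, "y": 0, "z": 0, "twist": 0}, {"x": 0, "y": 0, "z": -8, "twist": 0}, {"x": 0, "y": 0, "z": -20, "twist": 0}, {"x": 0, "y": 0, "z": -40, "twist": 0}, {"x": 0, "y": 0, "z": -15, "twist": 0}]' --jaw 0.2

```text
time: 13.05
eef_pos: [576.8, 245.4, 263.8]
ee_rot: [[-1.0, -0.0, 0.006], [-0.0, 1.0, 0.002], [-0.006, 0.002, -1.0]]
ft_force: [0.2, 0.2, 2.1]
finger_gap: 68.0
grip_force: 0.0
```

Run:
```python
from h import *
o=get_obs(); print(o["eef_pos"].round(2),o["finger_gap"],o["joints"].round(1))
c=read_camera("side"); cv2.imwrite("pics/side3.png",c["image"])
hsv=cv2.cvtColor(c["image"],cv2.COLOR_BGR2HSV); m=np.zeros(hsv.shape[:2],bool); m[110:180,235:275]=True
m&=(hsv[...,0]<25)&(hsv[...,1]>90)&(hsv[...,2]>60); ys,xs=np.nonzero(m); print(xs.mean(),ys.mean(),ys.min(),ys.max(), len(xs))
for z in (6,86,120,196): print(z,proj(c,(576,245.5,z)).round(1))
```

```text
[576.78 245.41 263.75] 67.98658479943605 [ 19.7  19.3  60.2   0.  100.1 -70.3]
252.65934065934067 136.0879120879121 110 147 91
6 [254.6 174.9]
86 [253.8 156.4]
120 [253.4 148.2]
196 [252.6 128.9]
```

Call:
carry_out --targets '[{"x": 1, "y": -12, "z": 0, "twist": 0}, {"x": 3, "y": -30, "z": 0, "twist": 0}, {"x": 5, "y": -45, "z": 0, "twist": 0}, {"x": 5, "y": -45, "z": 0, "twist": 0}, {"x": 5, "y": -45, "z": 0, "twist": 0}, {"x": 5, "y": -45, "z": 0, "twist": 0}, {"x": 5, "y": -45, "z": 0, "twist": 0}, {"x": 5, "y": -45, "z": 0, "twist": 0}, {"x": 5, "y": -45, "z": 0, "twist": 0}, {"x": 5, "y": -45, "z": 0, "twist": 0}, {"x": 5, "y": -45, "z": 0, "twist": 0}, {"x": 5, "y": -45, "z": 0, "twist": 0}, {"x": 4, "y": -30, "z": 0, "twist": 0}, {"x": 0, "y": -11, "z": 0, "twist": 0}, {"x": 0, "y": 0, "z": 30, "twist": 0}, {"x": 0, "y": 0, "z": 40, "twist": 0}, {"x": 0, "y": 0, "z": 40, "twist": 0}, {"x": 0, "y": 0, "z": 30, "twist": 0}, {"x": 0, "y": 0, "z": 0, "twist": 0}, {"x": 0, "y": 0, "z": 0, "twist": 0}]' --jaw 0

```text
time: 15.1
eef_pos: [517.7, -287.4, 118.3]
ee_rot: [[-1.0, -0.0, -0.001], [-0.0, 1.0, 0.001], [0.001, 0.001, -1.0]]
ft_force: [-0.1, -0.0, 0.2]
finger_gap: 85.6
grip_force: 0.0
```

Run:
```python
from h import *
o=get_obs(); print(o["eef_pos"].round(2),o["finger_gap"],o["joints"].round(1))
c=read_camera("side"); 
hsv=cv2.cvtColor(c["image"],cv2.COLOR_BGR2HSV); m=np.zeros(hsv.shape[:2],bool); m[120:180,240:275]=True
m&=(hsv[...,0]<25)&(hsv[...,1]>90)&(hsv[...,2]>60); ys,xs=np.nonzero(m); print(xs.mean(),ys.mean(),ys.min(),ys.max(), len(xs))
a=c["image"][110:200,220:310]; b=c["image"][180:330,230:380]
cv2.imwrite("pics/g3.png",np.hstack([cv2.resize(a,(400,400),interpolation=2),cv2.resize(b,(400,400),interpolation=2)]))
```

```text
[ 517.66 -287.41  118.29] 85.6420266709946 [ -32.6   18.2   78.3    0.    83.6 -122.6]
252.75 130.08333333333334 129 132 12
```

View pics/g3.png

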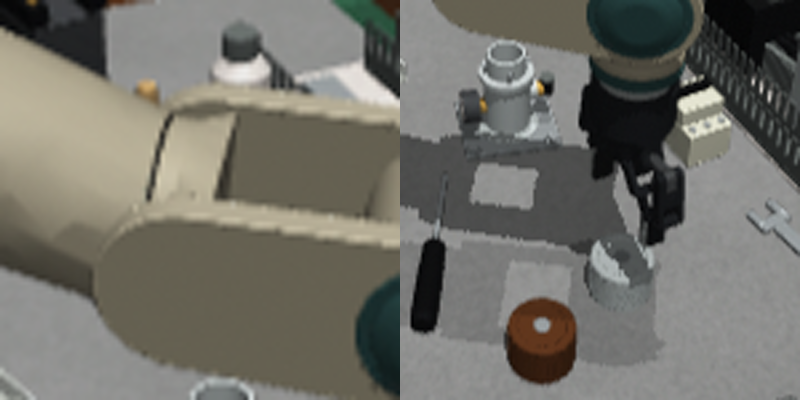

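The brush handle's top still shows at the same pixel (253,129), so it is standing in its stand. The open gripper is above the aluminium cap at about (313,282). Descending and gripping.

Call:
carry_out --targets '[{"x": -1, "y": 0, "z": 15, "twist": 0}, {"x": 0, "y": 0, "z": 25, "twist": 0}, {"x": 0, "y": 0, "z": 25, "twist": 0}, {"x": 0, "y": 0, "z": 15, "twist": 0}, {"x": 0, "y": 0, "z": 4, "twist": 0}, {"x": 0, "y": 0, "z": 0, "twist": 0}, {"x": 0, "y": 0, "z": 0, "twist": 0}]'

```text
time: 15.85
eef_pos: [519.8, -288.4, 36.0]
ee_rot: [[-1.0, -0.0, 0.002], [-0.0, 1.0, -0.001], [-0.002, -0.001, -1.0]]
ft_force: [-0.1, -0.1, -0.6]
finger_gap: 85.3
grip_force: 0.0
```

Call:
carry_out --targets '[{"x": 0, "y": 0, "z": 0, "twist": 0}, {"x": 0, "y": 0, "z": 0, "twist": 0}, {"x": 0, "y": 0, "z": 0, "twist": 0}, {"x": 0, "y": 0, "z": 0, "twist": 0}, {"x": 0, "y": 0, "z": 0, "twist": 0}]' --jaw 1 --grip_force 60

```text
time: 16.35
eef_pos: [519.8, -288.4, 36.1]
ee_rot: [[-1.0, 0.0, 0.002], [0.0, 1.0, -0.001], [-0.002, -0.001, -1.0]]
ft_force: [-0.8, 0.1, 6.2]
finger_gap: 60.2
grip_force: 65.7
```

Call:
carry_out --targets '[{"x": 0, "y": 0, "z": -8, "twist": 0}, {"x": 0, "y": 0, "z": -22, "twist": 0}, {"x": 0, "y": 0, "z": -35, "twist": 0}, {"x": 0, "y": 0, "z": -35, "twist": 0}, {"x": 0, "y": 0, "z": -30, "twist": 0}, {"x": 0, "y": 8, "z": -10, "twist": 0}, {"x": 0.5, "y": 25, "z": 0, "twist": 0}, {"x": 1, "y": 35, "z": 0, "twist": 0}, {"x": 1, "y": 35, "z": 0, "twist": 0}, {"x": 1, "y": 35, "z": 0, "twist": 0}, {"x": 1, "y": 35, "z": 0, "twist": 0}, {"x": 0.5, "y": 35, "z": 0, "twist": 0}, {"x": 0, "y": 28, "z": 0, "twist": 0}, {"x": 0, "y": 18, "z": 0, "twist": 0}, {"x": 0, "y": 7.6, "z": 0, "twist": 0}, {"x": 0, "y": 0, "z": 0, "twist": 0}, {"x": 0, "y": 0, "z": 0, "twist": 0}]'

```text
time: 18.05
eef_pos: [513.7, -26.8, 173.9]
ee_rot: [[-1.0, 0.0, -0.001], [0.0, 1.0, -0.0], [0.001, -0.0, -1.0]]
ft_force: [-0.6, -0.3, -2.5]
finger_gap: 60.5
grip_force: 65.7
```

Run:
```python
from h import *
o=get_obs(); print(o["eef_pos"].round(2),o["ft_force"].round(2),o["moment"].round(2),o["joints"].round(1))
x,y,z=o["eef_pos"]
r=[]
for n in("side","top"):
    c=read_camera(n)
    print(n,"cap edge centre px",proj(c,(x,y,z-36)).round(1),"mouth",proj(c,(514.1,-26.8,110)).round(1))
    u,v=proj(c,(x,y,z-36)).astype(int); r.append(cv2.resize(c["image"][v-50:v+50,u-50:u+50],(400,400),interpolation=2))
cv2.imwrite("pics/g4.png",np.hstack(r))
```

```text
[513.7  -26.82 173.9 ] [-0.57 -0.3  -2.49] [-0.02  0.03 -0.02] [ -7.1   3.4  88.5  -0.   88.1 -97.1]
side cap edge centre px [269.  192.2] mouth [269.3 199.6]
top cap edge centre px [282.2 197.8] mouth [281.8 199.5]
```

View pics/g4.png

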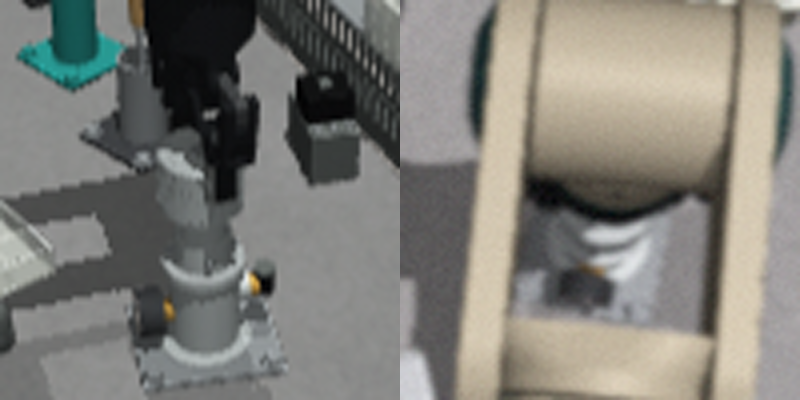

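The cap is held level over the neck, with the brush standing in the stand behind it. Lowering slowly and watching the forces.

Call:
carry_out --targets '[{"x": -0.6, "y": 0, "z": 8, "twist": 0}, {"x": 0, "y": 0, "z": 10, "twist": 0}, {"x": 0, "y": 0, "z": 6, "twist": 0}, {"x": 0, "y": 0, "z": 3, "twist": 0}, {"x": 0, "y": 0, "z": 2, "twist": 0}, {"x": 0, "y": 0, "z": 0, "twist": 0}]'

```text
time: 18.75
eef_pos: [514.5, -26.3, 145.3]
ee_rot: [[-1.0, 0.0, -0.0], [0.0, 1.0, 0.0], [0.0, 0.0, -1.0]]
ft_force: [0.3, 0.4, -2.6]
finger_gap: 60.4
grip_force: 65.7
```

Call:
carry_out --targets '[{"x": 0, "y": 0, "z": 1.5, "twist": 0}, {"x": 0, "y": 0, "z": 1.5, "twist": 0}, {"x": 0, "y": 0, "z": 1.5, "twist": 0}, {"x": 0, "y": 0, "z": 0, "twist": 0}]'

```text
time: 19.15
eef_pos: [514.5, -26.3, 140.8]
ee_rot: [[-1.0, 0.0, -0.0], [0.0, 1.0, 0.0], [0.0, 0.0, -1.0]]
ft_force: [0.2, -0.4, -3.6]
finger_gap: 60.1
grip_force: 65.7
```

Call:
carry_out --targets '[{"x": 0, "y": 0, "z": 2, "twist": 0}, {"x": 0, "y": 0, "z": 1.5, "twist": 0}, {"x": 0, "y": 0, "z": 1.5, "twist": 0}, {"x": 0, "y": 0, "z": 1, "twist": 0}, {"x": 0, "y": 0, "z": 0, "twist": 0}]'

```text
time: 19.65
eef_pos: [514.6, -26.3, 135.0]
ee_rot: [[-1.0, 0.0, -0.0], [0.0, 1.0, 0.0], [0.0, 0.0, -1.0]]
ft_force: [-0.4, -0.6, -2.6]
finger_gap: 60.1
grip_force: 65.9
```

Call:
carry_out --targets '[{"x": 0, "y": 0, "z": 0.8, "twist": 0}, {"x": 0, "y": 0, "z": 0.8, "twist": 0}, {"x": 0, "y": 0, "z": 0.4, "twist": 0}, {"x": 0, "y": 0, "z": 0, "twist": 0}]'

```text
time: 20.05
eef_pos: [514.9, -26.3, 134.5]
ee_rot: [[-1.0, -0.0, 0.001], [-0.0, 1.0, -0.0], [-0.001, -0.0, -1.0]]
ft_force: [-4.7, 0.6, 6.1]
finger_gap: 60.3
grip_force: 66.6
```

Contact on the pins (lower edge at about 99 mm). Turning under light push in small batches.

Call:
carry_out --targets '[{"x": 0, "y": 0, "z": 0, "twist": 2.5}, {"x": 0, "y": 0, "z": 0, "twist": 2.5}, {"x": 0, "y": 0, "z": 0, "twist": 2.5}, {"x": 0, "y": 0, "z": 0, "twist": 2.5}, {"x": 0, "y": 0, "z": 0, "twist": 0}]'

```text
time: 20.55
eef_pos: [515.6, -26.6, 134.6]
ee_rot: [[-0.985, 0.174, 0.004], [0.174, 0.985, -0.001], [-0.004, -0.0, -1.0]]
ft_force: [0.7, -1.1, 6.0]
finger_gap: 60.3
grip_force: 66.5
```

Call:
carry_out --targets '[{"x": 0, "y": 0, "z": 0, "twist": 2.5}, {"x": 0, "y": 0, "z": 0, "twist": 2.5}, {"x": 0, "y": 0, "z": 0, "twist": 2.5}, {"x": 0, "y": 0, "z": 0, "twist": 2.5}, {"x": 0, "y": 0, "z": 0, "twist": 0}]'

```text
time: 21.05
eef_pos: [515.5, -26.6, 134.6]
ee_rot: [[-0.94, 0.342, 0.003], [0.342, 0.94, -0.001], [-0.003, 0.001, -1.0]]
ft_force: [-0.2, 0.3, 5.7]
finger_gap: 59.7
grip_force: 66.5
```

Call:
carry_out --targets '[{"x": 0, "y": 0, "z": 0, "twist": 2.5}, {"x": 0, "y": 0, "z": 0, "twist": 2.5}, {"x": 0, "y": 0, "z": 0, "twist": 2.5}, {"x": 0, "y": 0, "z": 0, "twist": 2.5}, {"x": 0, "y": 0, "z": 0, "twist": 0}]'

```text
time: 21.55
eef_pos: [515.6, -26.6, 134.5]
ee_rot: [[-0.866, 0.5, 0.004], [0.5, 0.866, -0.001], [-0.003, 0.001, -1.0]]
ft_force: [1.0, -1.9, 5.7]
finger_gap: 60.3
grip_force: 66.5
```

Call:
carry_out --targets '[{"x": 0, "y": 0, "z": 0, "twist": 2.5}, {"x": 0, "y": 0, "z": 0, "twist": 2.5}, {"x": 0, "y": 0, "z": 0, "twist": 2.5}, {"x": 0, "y": 0, "z": 0, "twist": 2.5}, {"x": 0, "y": 0, "z": 0, "twist": 0}]'

```text
time: 22.05
eef_pos: [514.3, -26.6, 132.6]
ee_rot: [[-0.766, 0.642, -0.001], [0.642, 0.766, -0.001], [0.0, -0.001, -1.0]]
ft_force: [-1.0, -1.6, -0.7]
finger_gap: 60.4
grip_force: 65.9
```

It dropped: z fell 2 mm and the force vanished. Pressing down now.

Call:
carry_out --targets '[{"x": 0, "y": 0, "z": 1, "twist": 0}, {"x": 0, "y": 0, "z": 1.5, "twist": 0}, {"x": 0, "y": 0, "z": 1.5, "twist": 0}, {"x": 0, "y": 0, "z": 0, "twist": 0}]'

```text
time: 22.45
eef_pos: [514.3, -26.8, 128.4]
ee_rot: [[-0.766, 0.643, -0.001], [0.643, 0.766, -0.001], [0.0, -0.001, -1.0]]
ft_force: [-1.0, -5.1, -3.3]
finger_gap: 60.1
grip_force: 66.0
```

```bash
python3 -c "
from workcell import get_obs
o=get_obs(); print(o['eef_pos'].round(2),o['ft_force'].round(2),o['moment'].round(3))"
```

```text
[514.33 -26.81 128.39] [-1.04 -5.12 -3.26] [-0.966  0.015 -0.084]
```

Call:
carry_out --targets '[{"x": -0.3, "y": -0.4, "z": 1.5, "twist": 0}, {"x": 0, "y": 0, "z": 1.5, "twist": 0}, {"x": 0, "y": 0, "z": 1.5, "twist": 0}, {"x": 0, "y": 0, "z": 1, "twist": 0}, {"x": 0, "y": 0, "z": 0, "twist": 0}]'

```text
time: 22.95
eef_pos: [514.5, -27.0, 123.9]
ee_rot: [[-0.766, 0.643, 0.0], [0.643, 0.766, -0.0], [-0.0, -0.0, -1.0]]
ft_force: [-3.8, -4.9, 2.9]
finger_gap: 60.4
grip_force: 66.5
```

Call:
carry_out --targets '[{"x": 0, "y": 0, "z": 1.5, "twist": 0}, {"x": 0, "y": 0, "z": 1.5, "twist": 0}, {"x": 0, "y": 0, "z": 1.5, "twist": 0}, {"x": 0, "y": 0, "z": 0, "twist": 0}]'

```text
time: 23.35
eef_pos: [514.7, -27.0, 121.0]
ee_rot: [[-0.766, 0.643, 0.001], [0.643, 0.766, -0.001], [-0.001, 0.0, -1.0]]
ft_force: [-8.4, -3.9, 13.2]
finger_gap: 60.3
grip_force: 67.5
```

Call:
carry_out --targets '[{"x": 0.4, "y": -0.3, "z": 1, "twist": 0}, {"x": 0, "y": 0, "z": 1, "twist": 0}, {"x": 0, "y": 0, "z": 0, "twist": 0}, {"x": 0, "y": 0, "z": 0, "twist": 0}]' --grip_force 90

```text
time: 23.75
eef_pos: [514.7, -27.0, 121.2]
ee_rot: [[-0.766, 0.643, 0.003], [0.643, 0.766, -0.001], [-0.003, 0.001, -1.0]]
ft_force: [-14.5, -2.9, 24.9]
finger_gap: 59.7
grip_force: 93.9
```

Run:
```python
from h import *
o=get_obs(); print(o['eef_pos'].round(2),o['ft_force'].round(2),o['moment'].round(3))
c=read_camera("side"); b=c["image"][165:255,220:320]
cv2.imwrite("pics/g5.png",np.hstack([cv2.resize(b,(440,400),interpolation=2),cv2.resize(c["image"][115:195,225:305],(360,400),interpolation=2)]))
```

```text
[514.72 -27.05 121.16] [-14.46  -2.9   24.88] [-0.81   2.358 -0.161]
```

View pics/g5.png

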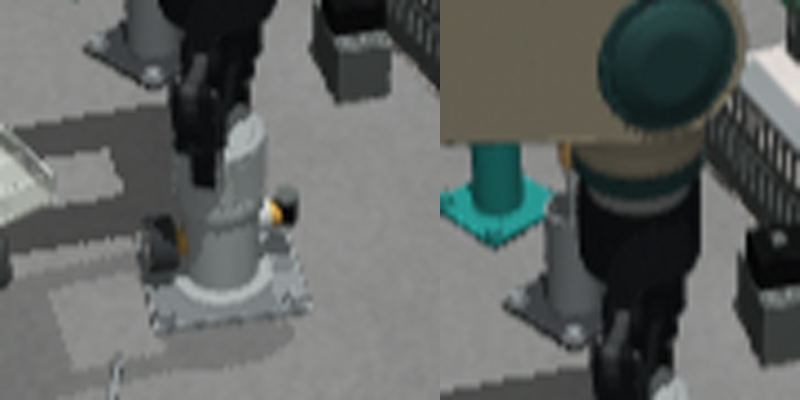

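The cap sits on the shoulder with no visible gap, and force rises without movement, so it's against a hard stop. The brush stands in its stand. I'll relieve the lateral load to be sure it isn't jammed.

Call:
carry_out --targets '[{"x": 0.8, "y": -0.7, "z": 0, "twist": 0}, {"x": 0.4, "y": -0.3, "z": 0, "twist": 0}, {"x": 0, "y": 0, "z": 0, "twist": 0}, {"x": 0, "y": 0, "z": 0, "twist": 0}]'

```text
time: 24.2
eef_pos: [514.6, -27.1, 121.2]
ee_rot: [[-0.766, 0.643, 0.007], [0.643, 0.766, -0.001], [-0.006, 0.004, -1.0]]
ft_force: [-3.9, -3.1, 19.3]
finger_gap: 59.9
grip_force: 93.0
```

```bash
python3 -c "
from workcell import get_obs
o=get_obs(); print(o['eef_pos'].round(2),o['ft_force'].round(2),o['moment'].round(3),o['ee_rot'].round(4).tolist())"
```

```text
[514.62 -27.09 121.24] [-3.94 -3.11 19.32] [-0.898  0.972 -0.125] [[-0.7662, 0.6425, 0.0073], [0.6425, 0.7663, -0.0012], [-0.0064, 0.0038, -1.0]]
```

Call:
carry_out --targets '[{"x": -0.5, "y": 0.4, "z": 0.8, "twist": 1.5}, {"x": 0, "y": 0, "z": 0, "twist": -1.5}, {"x": 0, "y": 0, "z": 0, "twist": -1.5}, {"x": 0, "y": 0, "z": 0, "twist": 1.5}, {"x": 0, "y": 0, "z": 0, "twist": 0}, {"x": 0, "y": 0, "z": 0, "twist": 0}]'

```text
time: 24.8
eef_pos: [515.2, -27.1, 121.2]
ee_rot: [[-0.766, 0.643, 0.007], [0.643, 0.766, -0.001], [-0.006, 0.004, -1.0]]
ft_force: [-6.8, -2.5, 23.7]
finger_gap: 59.7
grip_force: 93.6
```

Run:
```python
from h import *
o=get_obs(); print(o['eef_pos'].round(2),o['ft_force'].round(2),o['moment'].round(3),o['ee_rot'].round(4).tolist(),o['joints'].round(1))
# cap side colour/edge profile along the axis in the side image: shoulder/cap seam
c=read_camera("side")
for z in (80,85,89,91,131): print(z,proj(c,(514.3,-27,z)).round(1))
```

```text
[515.17 -27.11 121.2 ] [-6.75 -2.45 23.7 ] [-0.825  1.567 -0.4  ] [[-0.766, 0.6428, 0.0072], [0.6428, 0.766, -0.0012], [-0.0063, 0.0037, -1.0]] [ -7.1   5.9  92.1  -0.   81.5 -57.1]
80 [269.5 207.5]
85 [269.5 206.2]
89 [269.5 205.1]
91 [269.5 204.6]
131 [269.3 194.1]
```

Call:
carry_out --targets '[{"x": -0.4, "y": 0.3, "z": 0.6, "twist": 0}, {"x": 0, "y": 0, "z": 0.4, "twist": 0}, {"x": 0, "y": 0, "z": 0, "twist": 0}, {"x": 0, "y": 0, "z": 0, "twist": 0}, {"x": 0, "y": 0, "z": 0, "twist": 0}]'

```text
time: 25.35
eef_pos: [515.2, -27.1, 121.1]
ee_rot: [[-0.766, 0.643, 0.006], [0.643, 0.766, -0.001], [-0.005, 0.003, -1.0]]
ft_force: [-13.2, -2.1, 31.3]
finger_gap: 59.9
grip_force: 94.5
```

```bash
python3 -c "
from workcell import get_obs
o=get_obs(); print(o['eef_pos'].round(2),o['ft_force'].round(2),o['moment'].round(3),o['ee_rot'].round(4).tolist())"
```

```text
[515.23 -27.07 121.1 ] [-13.25  -2.09  31.33] [-0.763  2.637 -0.43 ] [[-0.766, 0.6428, 0.006], [0.6428, 0.766, -0.0012], [-0.0054, 0.003, -1.0]]
```

At 31 N the height changes by only 0.1 mm, so the cap is hard against the shoulder with the spring compressed. Handing in.

```bash
python3 -c "
from workcell import order
print(order.hand_in())"
```

```text
the job is handed in; nothing more can be done
None
```

I scrubbed the trap twice down to the bottom, stood the brush back in its stand and let go, then pushed the cap down over the pins to a hard stop on the trap's shoulder; I handed in at about 25 s with the arm still gripping and pressing it at about 31 N, and no verdict came back.

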